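# Switch the fuse feeder over to its empty chute

## Robot

A 6-joint arm with a two-finger parallel gripper is mounted at the origin on the work surface. World frame = base frame: x ahead of the robot, y to its left, z up, the work surface at z = 0. Lengths are in m, angles in degrees, forces in N, time in s.
With the tool pointing down it reaches from about 0.325 to 0.85 m from the base axis. Payload 15.5 kg.
Tool frame: the origin (TCP) lies midway between the tips of the shut fingers; the grasp point (between the pads) lies 19 mm behind it; y points along the fingers, x is the direction in which the jaws open and shut, and the axes are right-handed (so a half turn about y gives the same grasp; the last joint's range is limited). The gripper opens to 91 mm and grips with 3 to 60 N. Pads are 32 mm wide; open, the fingers measure 118 mm over their backs; the gripper's body (76 mm by 178 mm) begins 60 mm behind the grasp point.
Start: joints at [-74.57, 28.281, 77.091, -0, 74.628, -5.472], TCP at [0.223, -0.584, 0.214] pointing down, gripper open.
Joint ranges: [-166.48, 166.48], [-47.26, 123.95], [12.59, 153.08], [-70.14, 250.14], [6.76, 159.57], [-176.63, 176.63]. Speed limits (degrees/s): [108.29, 108.29, 147.25, 172.46, 172.46, 172.46].

## Interface

Orientations are given as a 3x3 rotation matrix whose columns are the frame's x, y, z axes.
In Python, from bench import ctrl gives the robot as it stands. The module is installed in compiled form; this text tells all that it offers. Calls block until the motion is done:
- ctrl.goto(position, orientation): joint-space move of the TCP to a pose.
- ctrl.move_l(position, vel=0.15, ori=None, contact_N=None): straight line of the TCP; ori=None keeps the orientation; vel is the mean speed in m/s. With contact_N (N) it stops when the force on the tool has changed by that much, and returns True; else False.
- ctrl.movej(angles): joint-space move.
- ctrl.command_gripper(opening): opening from 0.0 (shut) to 1.0 (fully open); the grip force is fixed at half the most; returns when the fingers have stopped.
- ctrl.sleep(seconds).
- ctrl.ik(position, orientation): joint angles nearest the present ones, or None.
- ctrl.read_camera(name): name is "side" or "top" or "wrist"; returns the picture (400x640x3 uint8, blue, green, red); there is no depth.
- ctrl.camera_params(name): a dict with "fx", "fy", "cx", "cy" (pixels), "pose" (4x4, takes a point from camera to world coordinates); the wrist camera has in their place "T_tool_cam" (4x4, takes a point from camera to tool coordinates, whose origin is the TCP and whose axes are the tool frame's). Camera axes: x right, y up, looking along -z (the intrinsics and any distortion apply to the point x, -y, -z); pixel columns grow to the right and rows downward; lengths in m; the calibration is good to about 2 mm. A picture is of the moment at which its call begins: read the wrist's pose just before it. camera_params takes no time and is no camera call.
A pose or a line that the arm cannot do raises ctrl.MotionError and nothing moves.
- ctrl.sign_off(): hands the job in, once; it reports no verdict.
Readings, each from a call of its own:
- ctrl.current_t(): time.
- ctrl.current_q(): joint angles.
- ctrl.current_dq(): joint speeds.
- ctrl.current_effort(): joint torques, N m.
- ctrl.current_tool_pos(): TCP position.
- ctrl.current_eef_rot(): TCP orientation.
- ctrl.current_contact_force(): force on the tool from outside, world axes, zero at the start.
- ctrl.current_wrist_torque(): the same for the moment, N m.
- ctrl.current_grip_width(): opening from 0.0 (shut) to 1.0 (fully open).
Only numpy, scipy, OpenCV 4.12 (cv2) and the standard library are available. Lean on these libraries where they do the work, as an engineer would, in place of code of your own. Each camera call takes 0.05 s, during which the arm holds its last target. There are 200 camera calls.

## Task

One chute of the fuse feeder is full and the fuses have backed up into the magazine. Press down the raised end of the seesaw gate with the fingertips until the gate has rocked right over onto its other stop, so that all the fuses waiting above it run down the empty chute, then take the hand clear. Work only on the gate: do not touch or lift any fuse, let none fall off the feeder, and leave the other things on the bench where they are.

Things in the scene. Friction and masses are not known exactly. Their poses are not given: they have to be found in the camera images.
- feeder: the two-way gravity feeder, bolted down: base plate 150 x 320, two steel chutes falling 12 degrees to either side along the feeder's own +y and -y axes, each 60 wide inside and closed by an end stop about 137 from the middle; in the middle stands an upright magazine 66 x 31 in plan (mouth 100, top 220 above the bench). Origin: centre of the two chutes at bench height; own x points away from the robot. The chute on the +y side is full of fuses, the one on the -y side is empty.
- rocker (a joint): the seesaw gate, hinged on a level shaft along the feeder's x axis, 70 above the bench. In rad: -0.40 = on its stop, +y end down (as at the start); +0.40 = on the other stop, -y end down, feeding the empty chute. A tumbler weight throws it to whichever side of level it leans and keeps it there. It takes 1 to 4 N at a pad; the fuses have run down within 2 s of its going over.
- pad_left (a point): centre of the top face of the black rubber pad on the +y end of the seesaw bar; pad 32 x 36, on a steel plate 36 x 40. It lies 60 in front of the feeder's middle (robot side) and 85 out from the shaft along the bar. Its top is about 47 above the bench when down, 113 when up.
- pad_right (a point): centre of the top face of the same pad on the -y end of the seesaw bar; at the start this is the raised end (top about 113 above the bench). Pressed right down it comes to about 47 above the bench; on its arc it first swings outwards (away from the shaft) by up to 12, then back by 3.
- fuse0: a ceramic fuse link, white body with bright end caps, diameter 22, length 58, 55 g; origin at its centre, own x axis along its length. At the start it lies at the far (lower) end of the full chute.
- fuse1: a ceramic fuse link, white body with bright end caps, diameter 22, length 58, 55 g; origin at its centre, own x axis along its length. At the start it lies in the full chute, number 2 counted from the chute's lower end.
- fuse2: a ceramic fuse link, white body with bright end caps, diameter 22, length 58, 55 g; origin at its centre, own x axis along its length. At the start it lies in the full chute, number 3 counted from the chute's lower end.
- fuse3: a ceramic fuse link, white body with bright end caps, diameter 22, length 58, 55 g; origin at its centre, own x axis along its length. At the start it lies in the full chute, number 4 counted from the chute's lower end.
- fuse4: a ceramic fuse link, white body with bright end caps, diameter 22, length 58, 55 g; origin at its centre, own x axis along its length. At the start it lies in the full chute, number 5 counted from the chute's lower end.
- fuse5: a ceramic fuse link, white body with bright end caps, diameter 22, length 58, 55 g; origin at its centre, own x axis along its length. At the start it lies in the full chute, number 6 counted from the chute's lower end.
- fuse6: a ceramic fuse link, white body with bright end caps, diameter 22, length 58, 55 g; origin at its centre, own x axis along its length. At the start it lies on the gate's flap under the magazine mouth.
- fuse7: a ceramic fuse link, white body with bright end caps, diameter 22, length 58, 55 g; origin at its centre, own x axis along its length. At the start it waits in the magazine, number 1 from below.
- fuse8: a ceramic fuse link, white body with bright end caps, diameter 22, length 58, 55 g; origin at its centre, own x axis along its length. At the start it waits in the magazine, number 2 from below.
- fuse9: a ceramic fuse link, white body with bright end caps, diameter 22, length 58, 55 g; origin at its centre, own x axis along its length. At the start it waits in the magazine, number 3 from below.
- contactor: bystander: a black and grey motor contactor, 85 x 45 x 85 high, standing loose on the bench; origin at the centre of its underside.
- tub: bystander: an open white plastic tub, 120 x 160 x 60 high, loose on the bench; origin at the centre of its underside.
- screwdriver: bystander: a screwdriver lying loose on the bench on the robot's side of the feeder, handle towards its own -x; origin near its middle at bench height.
There are look-alikes about, which are no part of the job. Leave any black or orange look-alike of the fuse3 alone.

How it is judged (in metres and radians):
On the way:
1. the seesaw gate has been rocked over onto its other stop (value of joint rocker above 0.36 rad), for 0.2 s.
At the end, for the whole second after the job is handed in: The gate rests on its other stop (joint above 0.36 rad); the four fuses that waited above it lie still in the once-empty chute, over 40 mm from the shaft; the six others still lie in the full chute (over 15 mm from the shaft); all within 6 mm of the lane's middle (value of joint rocker above 0.36 rad and y of each of fuse0, fuse1, fuse2, fuse3, fuse4, fuse5 in the frame of feeder above 0.015 m and z of each of fuse0, fuse1, fuse2, fuse3, fuse4, fuse5, fuse6, fuse7, fuse8, fuse9 in the frame of feeder below 0.095 m and linear speed of each of fuse0, fuse1, fuse2, fuse3, fuse4, fuse5, fuse6, fuse7, fuse8, fuse9 below 0.02 m/s and y of each of fuse6, fuse7, fuse8, fuse9 in the frame of feeder below -0.04 m and x of fuse0 in the frame of feeder between -0.006 and 0.006 m and x of fuse1 in the frame of feeder between -0.006 and 0.006 m and x of fuse2 in the frame of feeder between -0.006 and 0.006 m and x of fuse3 in the frame of feeder between -0.006 and 0.006 m and x of fuse4 in the frame of feeder between -0.006 and 0.006 m and x of fuse5 in the frame of feeder between -0.006 and 0.006 m and x of fuse6 in the frame of feeder between -0.006 and 0.006 m and x of fuse7 in the frame of feeder between -0.006 and 0.006 m and x of fuse8 in the frame of feeder between -0.006 and 0.006 m and x of fuse9 in the frame of feeder between -0.006 and 0.006 m); the robot touches nothing.
It fails at once if a fuse was touched by the robot (contact force between any of the fingers, the arm and fuse0 above 0.3 N or contact force between any of the fingers, the arm and fuse1 above 0.3 N or contact force between any of the fingers, the arm and fuse2 above 0.3 N or contact force between any of the fingers, the arm and fuse3 above 0.3 N or contact force between any of the fingers, the arm and fuse4 above 0.3 N or contact force between any of the fingers, the arm and fuse5 above 0.3 N or contact force between any of the fingers, the arm and fuse6 above 0.3 N or contact force between any of the fingers, the arm and fuse7 above 0.3 N or contact force between any of the fingers, the arm and fuse8 above 0.3 N or contact force between any of the fingers, the arm and fuse9 above 0.3 N).
It fails at once if a fuse was lifted off the feeder or fell from it (z of any of fuse0, fuse1, fuse2, fuse3, fuse4, fuse5, fuse6, fuse7, fuse8, fuse9 in the frame of feeder above 0.18 m or z of any of fuse0, fuse1, fuse2, fuse3, fuse4, fuse5, fuse6, fuse7, fuse8, fuse9 in the frame of feeder below 0.04 m).
It fails at once if a bystander was moved (distance of any of contactor, tub, screwdriver from where it was at the start of the episode above 0.015 m).
It also fails if it takes over 34 s, if anything falls off the work surface, if the arm or the gripper's body presses on something with over 40 N, if the wrist force passes 120 N, or if a joint passes its speed limit or range.

## Working session

There is one attempt and no reset: what is moved stays moved. The work goes in short steps, each a Python script; the robot and the scene stay as the last script left them, time stands still between calls to the robot, and variables do not carry over. Pictures are saved under pics/ and viewed, about 8 in all and at most 12, crops included, and the job is handed in when it is done.

```bash
mkdir -p pics; python3 - <<'E'
from bench import ctrl
import cv2
for n in("top","side"):
    cv2.imwrite(f"pics/{n}0.png",ctrl.read_camera(n)); p=ctrl.camera_params(n); print(n,p)
print(ctrl.current_t(),ctrl.current_eef_rot())
E
```

```text
top {'fx': 482.4168245772138, 'fy': 482.4168245772138, 'cx': 312.1583587938172, 'cy': 203.90287025311488, 'pose': array([[ 0.08237966,  0.97348635, -0.21339616,  0.31778954],
       [-0.99658439,  0.07923055, -0.02328265,  0.04867948],
       [-0.00575785,  0.2145853 ,  0.97668828,  1.17416481],
       [ 0.        ,  0.        ,  0.        ,  1.        ]])}
side {'fx': 436.3191485986803, 'fy': 436.3191485986803, 'cx': 315.23010890615524, 'cy': 194.53892241994902, 'pose': array([[ 0.99595369,  0.03793726, -0.08146785,  0.46683135],
       [-0.0876875 ,  0.60871518, -0.78852821, -0.7067944 ],
       [ 0.01967612,  0.79248129,  0.60957875,  0.7247847 ],
       [ 0.        ,  0.        ,  0.        ,  1.        ]])}
0.1 [[ 3.56778693e-01 -2.95723550e-04  9.34188887e-01]
 [-9.34188268e-01  1.08082715e-03  3.56778799e-01]
 [-1.11520461e-03 -9.99999372e-01  1.09354628e-04]]
```

View pics/top0.png

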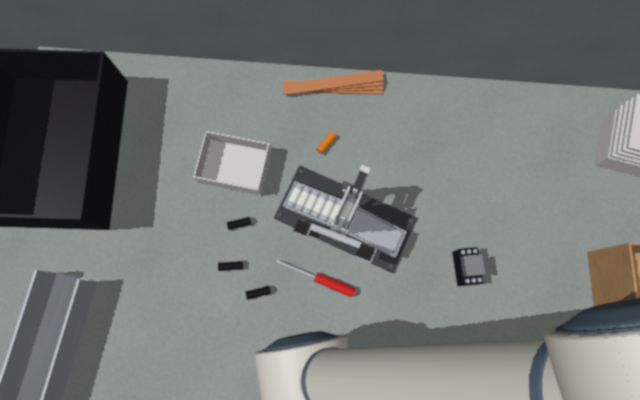

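View pics/side0.png

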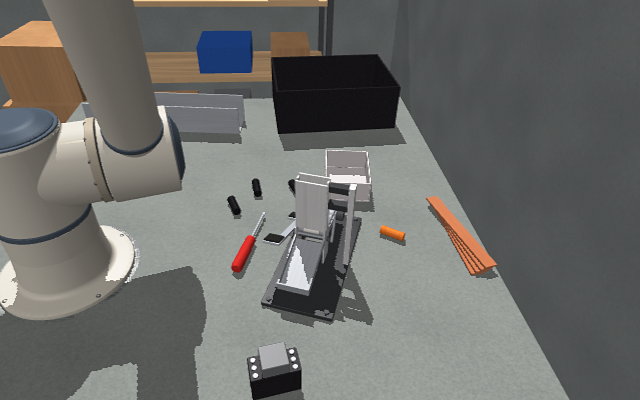

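The top view shows the feeder around (345,218), with its full chute on the left (+y) and the empty one on the right. The bar lies on the robot side, from about (302,228) to (367,254). I'll enlarge both views to find the pads.

```bash
python3 - <<'E'
import cv2,numpy as np
a=cv2.imread("pics/top0.png")[150:290,260:430]; b=cv2.imread("pics/side0.png")[160:330,220:390]
a=cv2.resize(a,(680,560),interpolation=cv2.INTER_CUBIC)
b=cv2.resize(b,(680,680),interpolation=cv2.INTER_CUBIC)[:600]
cv2.imwrite("pics/c1.png",a);cv2.imwrite("pics/c2.png",b)
E
```

```text
(no output)
```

View pics/c1.png

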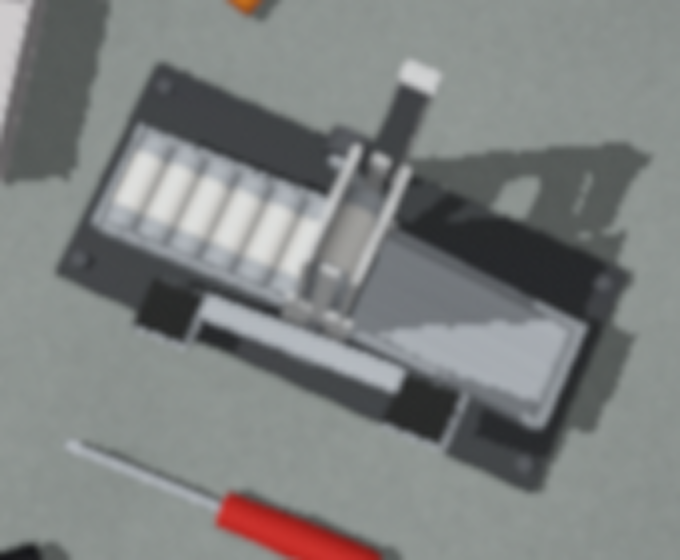

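View pics/c2.png

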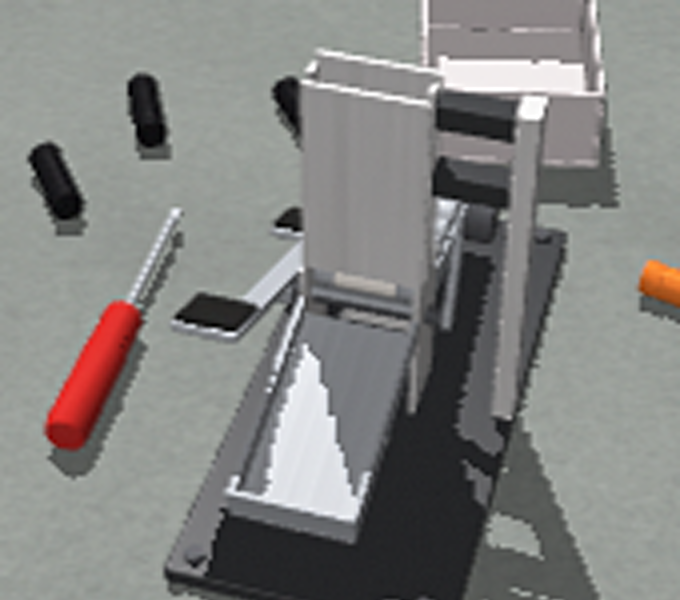

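Both crops show the two pads. The raised pad_right is centred at top (365.7,252) and side (273.2,238). Lowered pad_left is at top (302,227). The loose black cylinders are look-alikes and aren't attached to the bar. Next I'll triangulate.

```bash
cat > h.py <<'E'
import numpy as np
from bench import ctrl
def ray(n,u,v):
    p=ctrl.camera_params(n);T=p["pose"]
    d=T[:3,:3]@np.array([(u-p["cx"])/p["fx"],-(v-p["cy"])/p["fy"],-1]);return T[:3,3],d/np.linalg.norm(d)
def atz(n,u,v,z):
    o,d=ray(n,u,v);return o+d*(z-o[2])/d[2]
def tri(*obs):
    A=0;b=0
    for n,u,v in obs:
        o,d=ray(n,u,v);P=np.eye(3)-np.outer(d,d);A=A+P;b=b+P@o
    return np.linalg.solve(A,b)
E
python3 - <<'E'
from h import *
np.set_printoptions(precision=4,suppress=True)
print("R tri",tri(("top",365.7,252),("side",273.2,238)),"top@.113",atz("top",365.7,252,.113),"side@.113",atz("side",273.2,238,.113))
L=atz("top",302,227,.047);print("L",L)
R=atz("top",365.7,252,.113)
c=[atz("top",260+u/4,150+v/4,.008) for u,v in((158,65),(632,272),(540,490),(60,270))]
print(np.array(c),"centre",np.mean(c,0))
for a,b in((c[0],c[1]),(c[3],c[2]),(L,R)): 
    d=a-b; print(np.degrees(np.arctan2(-d[0],d[1])),np.linalg.norm(d[:2]))
yaw=np.arctan2(-(L-R)[0],(L-R)[1])
ex=np.array([np.cos(yaw),np.sin(yaw),0]);ey=np.array([-np.sin(yaw),np.cos(yaw),0])
print("origin from R",R+.06*ex+.0741*ey)
for yw in(yaw,):
  for t in(0,8,15):
    t=np.radians(t)
    for s in(1,-1):
      y=np.sin(t)*ey-np.cos(t)*np.array([0,0,1]);x=s*ex;M=np.column_stack([x,y,np.cross(x,y)])
      for z in(.2,.05): print(t,s,z,ctrl.ik(np.r_[R[:2],z],M))
E
```

```text
R tri [ 0.451  -0.0527  0.1115] top@.113 [ 0.4511 -0.0525  0.113 ] side@.113 [ 0.4507 -0.0543  0.113 ]
L [0.5063 0.0949 0.047 ]
[[ 0.6668  0.1163  0.008 ]
 [ 0.5583 -0.1855  0.008 ]
 [ 0.4209 -0.1354  0.008 ]
 [ 0.531   0.1648  0.008 ]] centre [ 0.5443 -0.01    0.008 ]
-19.76046150852368 0.3206843170523835
-20.151188541178342 0.31974521635429853
-20.527789134916567 0.1574020549535067
origin from R [ 0.5333 -0.0041  0.113 ]
0.0 1 0.2 [-14.1786  15.5987 101.2416  -0.      63.1597   6.3492]
0.0 1 0.05 [-14.1786  29.829  110.695   -0.      39.476    6.3492]
0.0 -1 0.2 [ -14.1786   15.5987  101.2416   -0.       63.1597 -173.6508]
0.0 -1 0.05 [ -14.1786   29.829   110.695    -0.       39.476  -173.6508]
0.13962634015954636 1 0.2 [-20.4831  15.1318 102.6494   9.0266  62.5059  -4.1494]
0.13962634015954636 1 0.05 [-20.4831  29.7974 112.1104  12.8351  38.7919 -10.0247]
0.13962634015954636 -1 0.2 [-20.4831  15.1318 102.6494   9.0266  62.5059 175.8506]
0.13962634015954636 -1 0.05 [-20.4831  29.7974 112.1104  12.8351  38.7919 169.9753]
0.2617993877991494 1 0.2 [-25.9853  15.5232 103.7869  16.7822  63.167  -13.4009]
0.2617993877991494 1 0.05 [-25.9853  30.6409 112.9864  23.4963  40.258  -24.0029]
0.2617993877991494 -1 0.2 [-25.9853  15.5232 103.7869  16.7822  63.167  166.5991]
0.2617993877991494 -1 0.05 [-25.9853  30.6409 112.9864  23.4963  40.258  155.9971]
```

The two cameras agree to about 2 mm: pad_right is at (0.451,-0.053,0.113), and feeder yaw is about -20°. I'll hold the hand with its long side across the bar, leaning 10° outward away from the magazine, and press along the pad's arc.

```bash
cat >> h.py <<'E'
yaw=np.radians(-20.2);ex=np.array([np.cos(yaw),np.sin(yaw),0]);ey=np.array([-np.sin(yaw),np.cos(yaw),0])
O=np.array([.451,-.053,0])+.06*ex+.0741*ey
t=np.radians(10);y_=np.sin(t)*ey-np.cos(t)*np.array([0,0,1.]);M=np.column_stack([ex,y_,np.cross(ex,y_)])
def P(y,z): return O-.06*ex+y*ey+np.array([0,0,z])
E
python3 - <<'E'
from h import *
import cv2
ctrl.command_gripper(0.0)
ctrl.goto(P(-.10,.21),M)
ctrl.move_l(P(-.078,.140),vel=.1)
print(ctrl.current_t(),ctrl.current_tool_pos(),ctrl.current_contact_force())
a=ctrl.read_camera("side")[140:310,200:400];b=ctrl.read_camera("wrist")
a=cv2.resize(a,None,fx=2,fy=2);b=cv2.resize(b,(400,250))
im=np.zeros((340,800,3),np.uint8);im[:,:400]=a;im[:250,400:]=b
cv2.imwrite("pics/n1.png",im)
E
```

```text
4.325 [ 0.44991236 -0.05690707  0.14035361] [0.18550236 0.39920933 0.12922737]
```

View pics/n1.png

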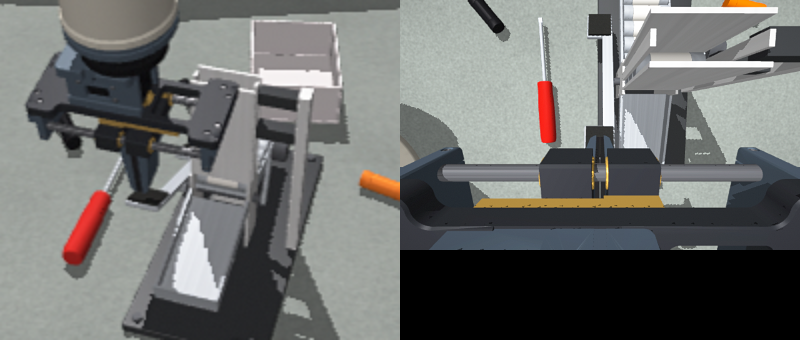

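The closed fingertips are centred over the raised pad, at (145,195) in the side half and (598,135) in the wrist half. The hand is clear of the magazine, so I'll press.

```bash
python3 - <<'E'
from h import *
import cv2
f0=ctrl.current_contact_force()
for y,z,c in((-.080,.112,20),(-.085,.085,20),(-.086,.068,20),(-.083,.046,15)):
    r=ctrl.move_l(P(y,z),vel=.05,contact_N=c)
    print(z,r,ctrl.current_t(),ctrl.current_tool_pos(),ctrl.current_contact_force()-f0)
ctrl.sleep(.4)
print(ctrl.current_contact_force()-f0)
ctrl.sleep(1.2)
a=ctrl.read_camera("side")[140:310,200:400]
cv2.imwrite("pics/n2.png",cv2.resize(a,None,fx=3,fy=3))
E
```

```text
0.112 False 5.1333 [ 0.44888817 -0.05843117  0.11191777] [0.86382258 0.88025796 0.51109046]
0.085 False 5.8333 [ 0.44718381 -0.06318538  0.08493299] [ 0.075846    1.29461167 -0.66016472]
0.068 False 6.325 [ 0.44671395 -0.06408136  0.06773493] [ 0.20554588  1.2645764  -0.15505563]
0.046 True 6.7417 [ 0.44825232 -0.06170253  0.04885861] [-6.37126052 -2.01541322 30.47914468]
[-4.03563101 -0.65954358 23.52128184]
```

View pics/n2.png

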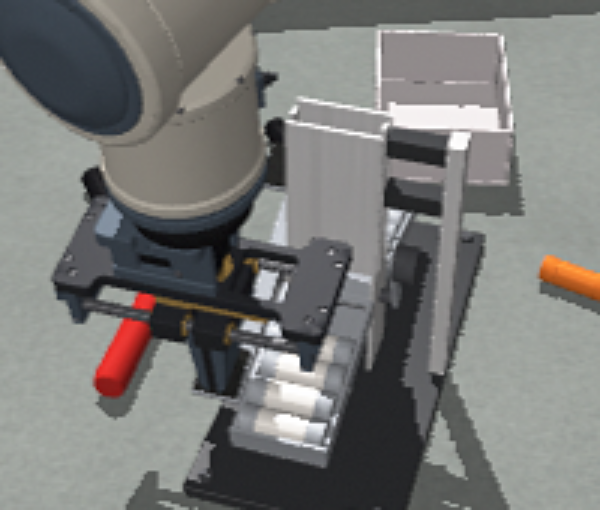

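The gate has hit its stop with the pad at z≈0.049. Fuses now lie in the once-empty chute, at about (290,430), (290,395) and (310,365), with a further one partly hidden. I'll retract straight up and check.

```bash
python3 - <<'E'
from h import *
import cv2
ctrl.move_l(P(-.086,.20),vel=.1)
ctrl.goto(P(-.30,.30),M)
ctrl.sleep(.5)
print(ctrl.current_t(),ctrl.current_tool_pos(),ctrl.current_contact_force())
T=ctrl.read_camera("top");cv2.imwrite("pics/top1.png",T)
a=cv2.resize(T[150:290,260:430],(400,330),interpolation=cv2.INTER_CUBIC)
b=cv2.resize(ctrl.read_camera("side")[160:330,220:390],(400,400),interpolation=cv2.INTER_CUBIC)
im=np.zeros((400,800,3),np.uint8);im[:330,:400]=a;im[:,400:]=b
cv2.imwrite("pics/n3.png",im)
E
```

```text
11.4833 [ 0.37310866 -0.26480715  0.2999251 ] [-0.93006075  0.2330118   0.56384877]
```

View pics/n3.png

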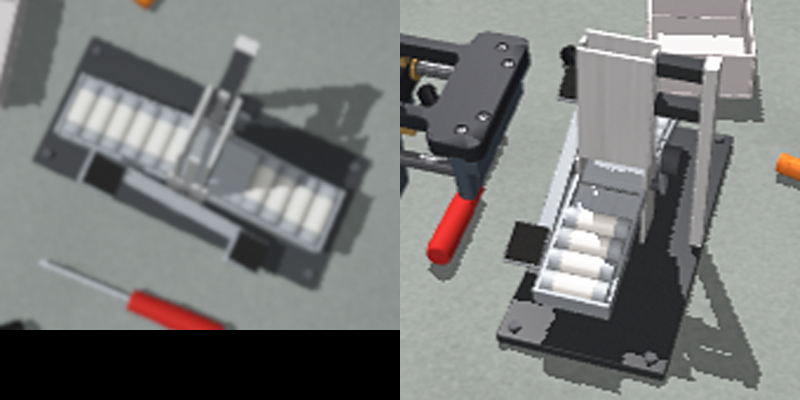

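Four fuses now lie in the -y chute, at (255–320,175–215) in the left half. Six are still in the +y chute, the magazine is empty, pad_right is down at (250,250), and the bystanders are where they were. I'm handing in.

```bash
python3 - <<'E'
from bench import ctrl
print(ctrl.current_t(),ctrl.current_contact_force()); ctrl.sign_off()
E
```

```text
11.5833 [-0.70797926 -0.76687911  0.16599995]
the job is handed in; nothing more can be done
```

The gate is rocked over onto its other stop, and I handed the job in at 11.6 s of the 34 s allowed.

I pressed pad_right down along its arc with the shut fingertips until it met the stop at a tip height of about 49 mm. The force there was about 30 N, above the 15 N at which I had set the press to stop, but still well under the limits. I then lifted the hand and moved it well clear.

- **Fuses:** the last pictures show four lying square in the once-empty chute and six still in the full chute. The magazine is empty.
- **Bystanders:** the screwdriver looks unmoved and so does the tub, which is only partly in the last pictures. I did not look again at the contactor; the hand's path went above it and was never near it.
- **Hand:** force readings after it was clear were about 1 N, the same as the sensor's noise in free air.
- **Not measured:** I judged the gate angle and the fuses' sideways position by eye from the pictures only. No check failed or disagreed.

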